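# Tare the scale and pour the hazelnuts through the funnel into the jar

## Robot

A 7-joint arm with a two-finger parallel gripper is mounted at the origin on a cart in front of the work surface, level with it; the furniture and walls round the work are solid. World frame = base frame: x ahead of the robot, y to its left, z up, the work surface at z = 0. Lengths are in mm, angles in rad, forces in N, time in s.
With the tool pointing down it reaches from about 350 to 900 mm from the base axis. Payload 8.1 kg.
Tool frame: the origin (TCP) lies midway between the tips of the shut fingers; the grasp point (between the pads) lies 19 mm behind it; z points along the fingers, y is the line along which they close (so a half turn about z gives the same grasp; the last joint's range is limited). The gripper opens to 92 mm and grips with 3 to 60 N. Pads are 19 mm wide; open, the fingers measure 130 mm over their backs; the gripper's body (75 mm by 190 mm) begins 47 mm behind the grasp point.
Start: joints at [1.069, 0.434, 0.025, 1.573, -0.012, 1.134, -0.075], TCP at [242.674, -575.978, 226.742] pointing down, gripper open.
Joint ranges: [-2.62, 2.62], [-0.44, 2.09], [-1.27, 1.32], [0.08, 2.57], [-1.32, 4.46], [0.12, 2], [-2.74, 2.74]. Speed limits (rad/s): [2.22, 2.22, 3.01, 3.01, 3.14, 3.14, 3.14].

## Interface

Orientations are given as [roll, pitch, yaw] about the fixed x, y, z axes, in that order (R = Rz(yaw) Ry(pitch) Rx(roll)).
In Python, from plant import bot gives the robot as it stands.
- The arm moves only by the shell command python3 -m crank 'ROWS' [OPENING]. ROWS is a JSON object of lists of equal length, an entry for each row: "linear": the shift along the tool's x, y, z in mm, a list of three; "turn": the turn about the tool's z in degrees. A call has 1 to 10 rows; each row is the pose to reach, as a shift and turn from the pose commanded when the call began, along the tool's axes at that moment; what a row does not reach only later rows make up. A row lasts 1/8 s, in which the tool goes at most 62.5 mm and 10.7 degrees, less where a joint would pass 70% of its speed; a pose out of reach is approached as far as the arm can. A call with a gripper value outside its range is refused whole. OPENING is the opening in per cent of the stroke, from 0 (shut) to 100 (fully open), set as the call begins (- or left out, the last holds). The fingers move at their own pace and stop on an object; the grip force is fixed at half the most. Time passes only in rows, so rows that repeat a pose let the fingers close. It gives the time, the measured TCP pose, the force, the opening and the grip force at its end, in the units of the state.
- bot.read_state(): the state, without advancing time (a new reading comes with each control period).
- bot.get_image(name): name is "scene" or "top"; returns a dict with "color" (420x560x3 uint8, red, green, blue), "depth" (420x560 float32, mm along the optical axis (not along the pixel's ray), 0 where there is no reading), "camera_matrix" (3x3 intrinsics, pixels), "T" (4x4, takes a point from camera to world coordinates). Camera axes: x right, y up, looking along -z (the intrinsics and any distortion apply to the point x, -y, -z); pixel columns grow to the right and rows downward; lengths in mm; the calibration is good to about 2 mm. A picture is of the moment at which its call begins.
- bot.job_done(): hands the job in; it is judged then, once.
The state is a dict: "time": time; "qpos": joint angles; "joint_vel": joint speeds; "joint_torque": joint torques, N m; "tool_pos": TCP position; "ee_rot": TCP orientation; "wrist_force": force on the tool from outside, world axes, zero at the start; "moment": the same for the moment, N m; "finger_gap": finger opening in mm; "grasp_force": force on a finger pad.
Only numpy, scipy, OpenCV 4.12 (cv2) and the standard library are available. Lean on these libraries where they do the work, as an engineer would, in place of code of your own. Each camera call takes 0.05 s, during which the arm holds its last target. There are 200 camera calls.

## Task

Press the scale's tare key while the nuts are still in the scoop, firmly enough for it to register but without leaning on the scale. Then pour all six hazelnuts from the scoop through the funnel into the narrow jar on the scale, and set the empty scoop down upright on the worktop. The jar stays standing on the scale with the funnel in it, and the other things on the worktop stay where they are.

Things in the scene. Friction and masses are not known exactly. Their poses are not given: they have to be found in the camera images.
- scale: flat white kitchen scale, 150 (x) x 210 (y) mm, fixed. Origin: centre of its underside; x axis ahead (away from the robot), y left, z up. Its round steel platform, 104 mm across and 22 mm above the worktop, carries the jar on the left part. On the strip at its right: a black display (look only, far end) and the tare key (near end), which lies at x -30, y -82 mm from the origin.
- tare_key: the scale's tare key: a flat round grey pad, 26 mm across, at the near end of the strip at the scale's right, standing 3 mm proud of the scale's top. Origin: centre of its top face, 24 mm above the worktop; z up. It is pressed straight down and yields under 1.5 mm; it registers at 3 N (about 0.8 mm) and bottoms at about 5 N. It must not get more than 40 N.
- jar: narrow straight glass jar on the scale's platform, loose. Outside 56 mm, inside 49 mm across, 75 mm tall, inner floor 6 mm up. Origin: centre of its underside; z up.
- funnel_mouth (a point): wide steel funnel standing loose in the jar's mouth (spout inside the jar, shoulder on the jar's rim). This point is the centre of its upper rim, on its axis, about 137 mm above the worktop. Mouth 110 mm across outside, 103 mm inside; it narrows within 33 mm of height to a spout 38 mm across inside; the funnel is 58 mm tall. z up.
- scoop_grip (a point): open-fronted steel scoop, 70 g, lying level and holding the six nuts: middle of its straight black handle, 45 mm above the scoop's flat underside. x axis: along the handle to the open front; y left; z up. The bar is 14 mm wide (y), 16 mm tall, runs from 64 mm behind this point to 31 mm ahead and is free underneath. The bowl begins 42 mm ahead of this point.
- scoop_lip (a point): middle of the upper side of the scoop's open front lip: 154 mm ahead of scoop_grip (x) and 36 mm below it (z); same axes. The bowl is 60 mm wide inside, narrowing to 46 mm at the lip, walls 32 mm high; its floor is 3 mm thick and flat, but its front 38 mm rise 6 mm to the lip. Tipped front down by about 65 degrees it empties.
- nut0_center (a point): one of six brown hazelnuts, 18 mm across, 20 mm long, 10 g: its centre. At the start all six lie in the scoop.
- nut1_center (a point): one of six brown hazelnuts, 18 mm across, 20 mm long, 10 g: its centre. At the start all six lie in the scoop.
- nut2_center (a point): one of six brown hazelnuts, 18 mm across, 20 mm long, 10 g: its centre. At the start all six lie in the scoop.
- nut3_center (a point): one of six brown hazelnuts, 18 mm across, 20 mm long, 10 g: its centre. At the start all six lie in the scoop.
- nut4_center (a point): one of six brown hazelnuts, 18 mm across, 20 mm long, 10 g: its centre. At the start all six lie in the scoop.
- nut5_center (a point): one of six brown hazelnuts, 18 mm across, 20 mm long, 10 g: its centre. At the start all six lie in the scoop.
- jar_lid: bystander, loose: black round jar lid, 74 across, 15 tall, flat on the worktop (mm). Origin: centre of its underside. To be left alone.
- salt_shaker: bystander, loose: salt shaker, 44 across, 90 tall (mm). Origin: centre of its underside. To be left alone.
- black_beaker: bystander, loose: small empty black beaker, 69 across, 60 tall (mm). Origin: centre of its underside. To be left alone.
- red_cup: bystander, loose: small red dish, upside down, 95 across, 48 tall (mm). Origin: centre of its underside. To be left alone.
- measure_cup: bystander, loose: blue measuring cup with a flat handle, 60 x 115 x 38 overall (mm). Origin: centre of its underside. To be left alone.

How it is judged (in metres and radians):
On the way, in this order (a step that is already met when the one before it is completed fails the run):
1. the tare key is pressed with 3 N or more while all six nuts are in the scoop (contact force between the fingers and tare_key above 3 N and x of each of nut0_center, nut1_center, nut2_center, nut3_center, nut4_center, nut5_center in the frame of scoop_grip above 0.04 m and distance between each of nut0_center, nut1_center, nut2_center, nut3_center, nut4_center, nut5_center and scoop_grip below 0.175 m), for 0.05 s.
2. all six nuts are inside the jar (z of nut0_center in the frame of jar between 0 and 0.055 m and horizontal distance between each of nut0_center, nut1_center, nut2_center, nut3_center, nut4_center, nut5_center and jar below 0.025 m and z of nut1_center in the frame of jar between 0 and 0.055 m and z of nut2_center in the frame of jar between 0 and 0.055 m and z of nut3_center in the frame of jar between 0 and 0.055 m and z of nut4_center in the frame of jar between 0 and 0.055 m and z of nut5_center in the frame of jar between 0 and 0.055 m), for 0.2 s.
At the end, for the whole second after the job is handed in: All six nuts lie inside the jar (centres less than 55 mm above its underside), the jar stands upright (within 0.1 rad) on the scale with the funnel still in its mouth, and the empty scoop stands released and level (within 0.15 rad) on the worktop (all of step 2 and angle between jar's own z axis and vertical below 0.1 rad and z of jar in the frame of scale between 0.017 and 0.03 m and horizontal distance between jar and scale below 0.08 m and horizontal distance between funnel_mouth and jar below 0.02 m and z of funnel_mouth in the frame of jar between 0.1 and 0.125 m and angle between scoop_grip's own z axis and vertical below 0.15 rad and height (world z) of scoop_grip between 0.033 and 0.057 m); the robot touches nothing.
It fails at once if the tare key is pressed with more than 40 N (contact force between anything else and tare_key above 40 N).
It fails at once if the jar or the funnel is tipped over (0.5 rad) (angle between any of jar, funnel_mouth's own z axis and vertical above 0.5 rad).
It fails at once if a bystander is moved by more than 40 mm (distance of any of jar_lid, salt_shaker, black_beaker, red_cup, measure_cup from where it was at the start of the episode above 0.04 m).
It also fails if it takes over 72 s, if anything falls off the work surface, if the arm or the gripper's body presses on something with over 40 N, if the wrist force passes 120 N, or if a joint passes its speed limit or range.

## Working session

There is one attempt and no reset: what is moved stays moved. The work goes in short steps, Python scripts to look and compute and a shell command to move; the robot and the scene stay as the last step left them, time stands still between calls to the robot, and variables do not carry over. Pictures are saved under pics/ and viewed, at most 10 in all, crops included, and the job is handed in when it is done.

```bash
mkdir -p pics; ls; python3 - <<'E'
from plant import bot
import cv2,numpy as np
s=bot.read_state();print({k:np.round(v,3).tolist() for k,v in s.items()})
for n in("scene","top"):
    d=bot.get_image(n);cv2.imwrite(f"pics/{n}0.png",d["color"][...,::-1]);np.savez(f"{n}0.npz",**d)
    print(n,np.round(d["camera_matrix"],1).tolist(),np.round(d["T"],3).tolist(),[k for k in d])
E
```

```text
pics
{'time': 0.0, 'qpos': [1.069, 0.435, 0.025, 1.574, -0.012, 1.134, -0.075], 'joint_vel': [0.0, -0.001, -0.0, 0.0, 0.001, 0.001, -0.001], 'joint_torque': [-0.001, -66.785, 0.985, -31.446, -0.061, 0.043, 0.0], 'tool_pos': [242.42, -575.51, 225.945], 'ee_rot': [-3.14, 0.0, 0.399], 'wrist_force': [0.29, 0.282, 0.035], 'moment': [-0.004, 0.038, 0.01], 'grasp_force': 0.0, 'finger_gap': 91.767}
scene [[525.1, 0.0, 289.9], [0.0, 525.1, 206.8], [0.0, 0.0, 1.0]] [[-0.9, 0.249, -0.357, -104.452], [-0.435, -0.527, 0.73, 1133.035], [-0.006, 0.813, 0.583, 1057.701], [0.0, 0.0, 0.0, 1.0]] ['color', 'depth', 'camera_matrix', 'T']
top [[492.1, 0.0, 280.1], [0.0, 492.1, 207.6], [0.0, 0.0, 1.0]] [[-0.051, 0.977, -0.207, 189.633], [-0.999, -0.05, 0.007, -82.858], [-0.004, 0.207, 0.978, 1466.28], [0.0, 0.0, 0.0, 1.0]] ['color', 'depth', 'camera_matrix', 'T']
```

View pics/top0.png

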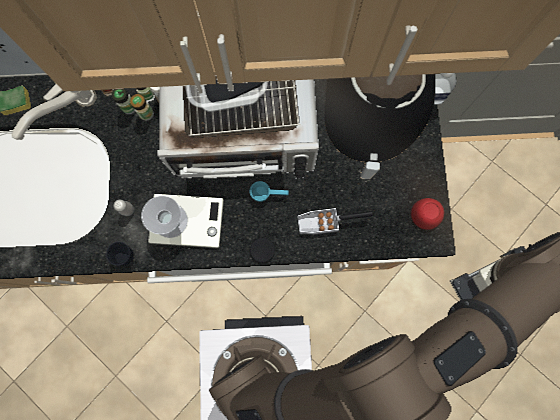

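View pics/scene0.png

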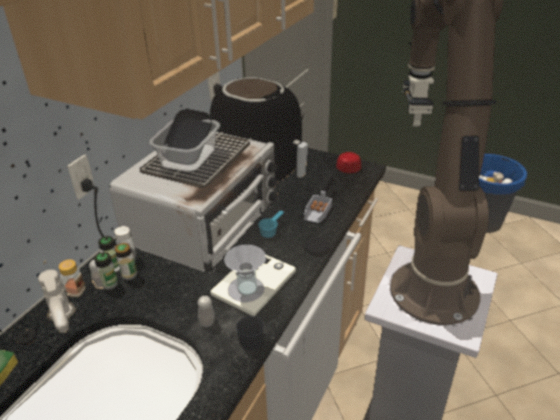

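The top view shows the scale at about (185,220), with the funnel at (163,216) and the key near (212,231). The scoop is at (318,222) with its handle running right to about (370,215) and its open front facing left (+y). The lid is at (263,247), the blue cup at (265,191) and the red dish at (428,214).

```bash
cat > h.py <<'E'
import numpy as np,cv2
from plant import bot
def grab(n):
    return bot.get_image(n)
def cloud(d):
    K=d["camera_matrix"];Z=np.asarray(d["depth"],float);v,u=np.mgrid[:Z.shape[0],:Z.shape[1]]
    P=np.stack([(u-K[0,2])/K[0,0]*Z,-(v-K[1,2])/K[1,1]*Z,-Z],-1)
    W=P@d["T"][:3,:3].T+d["T"][:3,3]; W[Z==0]=np.nan; return W
def ray(d,u,v,z):
    K=d["camera_matrix"];r=d["T"][:3,:3]@np.array([(u-K[0,2])/K[0,0],-(v-K[1,2])/K[1,1],-1]);o=d["T"][:3,3]
    return o+r*(z-o[2])/r[2]
def proj(d,p):
    c=d["T"][:3,:3].T@(np.asarray(p,float)-d["T"][:3,3]);K=d["camera_matrix"]
    return [K[0,0]*c[0]/-c[2]+K[0,2],K[1,1]*-c[1]/-c[2]+K[1,2]]
def scoop(d,y0=-400,y1=-100,zlo=20,zhi=60,x0=380,x1=620):
    W=cloud(d);return W,(W[...,2]>zlo)&(W[...,2]<zhi)&(W[...,1]>y0)&(W[...,1]<y1)&(W[...,0]>x0)&(W[...,0]<x1)
E
python3 - <<'E'
from h import *
d=dict(np.load("top0.npz"));W=cloud(d)
def pr(n,p):print(n,np.round(p,1).tolist())
for n,(u,v) in dict(table=(290,240),table2=(400,240),key=(212,231),scaletop=(200,235),rimc=(163,216),shaker=(123,207),beaker=(119,253),lid=(263,247),cup=(265,191),cuphandle=(283,191),red=(428,214),handle=(350,216),ovenfront=(230,168),pot=(370,140),white=(370,167)).items(): pr(n,W[v,u])
# handle: heights 30..60 right of bowl
_,m=scoop(d);ys,xs=np.nonzero(m);pr("mask uv range",[xs.min(),xs.max(),ys.min(),ys.max(),len(xs)])
P=W[m]
for a in range(-400,-100,10):
    q=P[(P[:,1]>=a)&(P[:,1]<a+10)]
    if len(q):pr(a,[len(q),q[:,0].min(),q[:,0].max(),np.median(q[:,2]),q[:,2].max()])
f=W[(W[...,2]>128)&(W[...,2]<145)&(abs(W[...,0]-440)<150)&(W[...,1]>0)&(W[...,1]<300)]
c,r=cv2.minEnclosingCircle(f[:,:2].astype(np.float32));pr("funnel",[*c,r,np.median(f[:,2]),len(f)])
s=W[(abs(W[...,2]-21)<5)&(abs(W[...,0]-440)<150)&(W[...,1]>-50)&(W[...,1]<300)]
pr("scale",np.array(cv2.minAreaRect(s[:,:2].astype(np.float32))[0]));print(cv2.minAreaRect(s[:,:2].astype(np.float32)))
cv2.imwrite("pics/crop1.png",np.hstack([cv2.resize(d["color"][185:255,140:240,::-1],None,fx=4,fy=4,interpolation=2),cv2.resize(d["color"][185:255,290:390,::-1],None,fx=4,fy=4,interpolation=2)]))
E
```

```text
table [399.5, -118.2, -7.1]
table2 [381.7, -447.7, -0.0]
key [433.4, 111.8, 26.7]
scaletop [424.0, 148.3, 21.9]
rimc [485.7, 256.3, 28.9]
shaker [507.8, 359.8, 78.8]
beaker [386.1, 396.2, -4.3]
lid [379.2, -36.7, 17.8]
cup [552.9, -49.9, 3.4]
cuphandle [543.0, -104.4, 32.0]
red [448.5, -526.8, 43.9]
handle [452.4, -295.6, 54.3]
ovenfront [569.8, 35.7, 207.9]
pot [614.7, -334.5, 248.0]
white [567.9, -346.3, 157.6]
mask uv range [281, 372, 166, 232, 520]
-370 [7.0, 453.5, 566.8, 49.4, 59.8]
-360 [23.0, 450.8, 569.1, 50.3, 58.9]
-350 [28.0, 450.0, 588.3, 49.5, 56.5]
-340 [20.0, 449.7, 577.2, 51.7, 58.6]
-330 [17.0, 449.0, 461.6, 50.2, 58.0]
-320 [17.0, 449.7, 461.6, 51.9, 57.1]
-310 [17.0, 446.9, 462.3, 49.8, 58.8]
-300 [18.0, 447.1, 459.6, 51.1, 56.8]
-290 [18.0, 446.6, 460.3, 53.4, 57.9]
-280 [15.0, 444.4, 457.2, 51.6, 55.6]
-270 [30.0, 417.6, 458.9, 49.3, 55.5]
-260 [37.0, 417.0, 484.1, 29.7, 54.5]
-250 [22.0, 416.9, 481.3, 22.8, 34.8]
-240 [21.0, 416.2, 481.8, 22.1, 33.5]
-230 [15.0, 415.4, 481.8, 30.4, 35.8]
-220 [28.0, 414.7, 479.5, 22.6, 36.1]
-210 [18.0, 414.6, 607.6, 28.3, 50.2]
-200 [20.0, 413.2, 606.0, 32.5, 57.1]
-190 [24.0, 413.9, 606.7, 33.8, 59.3]
-180 [13.0, 415.0, 604.3, 28.9, 54.4]
-170 [13.0, 415.4, 575.9, 29.0, 59.7]
-160 [12.0, 417.4, 575.5, 29.6, 55.7]
-150 [10.0, 465.8, 592.3, 56.4, 59.7]
-140 [9.0, 593.5, 605.0, 41.9, 57.2]
-130 [10.0, 601.2, 604.7, 42.5, 55.7]
-120 [34.0, 533.1, 607.4, 36.5, 58.3]
-110 [24.0, 532.3, 614.4, 36.7, 54.0]
funnel [469.1, 235.8, 55.0, 133.3, 409.0]
scale [455.7, 125.3]
((455.70294189453125, 125.32379150390625), (348.80609130859375, 235.70982360839844), 89.906494140625)
```

View pics/crop1.png

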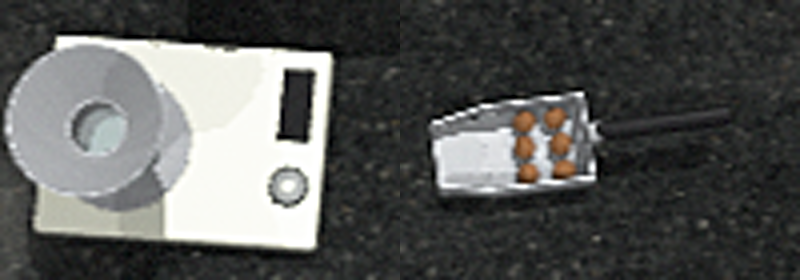

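The crop shows the key at full-image pixel (212,231.5). The six nuts sit at the back of the bowl, and the scoop's handle points right, tilted slightly.

```bash
python3 - <<'E'
from h import *
d=dict(np.load("top0.npz"));W,m=scoop(d,-385,-275,44,60,430,480)
P=W[m];vx,vy,x0,y0=cv2.fitLine(P[:,:2].astype(np.float32),cv2.DIST_HUBER,0,.01,.01).ravel()
print("dir",vx,vy,"pt",x0,y0,"yrange",P[:,1].min(),P[:,1].max(),len(P))
for y in(-365,-305,-275):print(y,x0+vx/vy*(y-y0))
B=d["color"].astype(int).sum(2)
print("key",ray(d,212,231.5,24))
for n,(u,v) in dict(rear_end=(373,213),lipL=(298.4,217),lipR=(300,233)).items():print(n,ray(d,u,v,45 if 'rear' in n else 9))
for n,(u,v) in dict(a=(154,194.5),b=(222.7,198),c=(220,247),dd=(148.5,243)).items():print("scale",n,ray(d,u,v,21))
E
```

```text
dir 0.079839595 -0.99680775 pt 454.7579 -319.12775 yrange -361.5297596083601 -275.5496644211981 143
-365 458.43207
-305 453.62634
-275 451.22348
key [432.33625701 112.19026698  24.        ]
rear_end [ 459.61758192 -365.30686227   45.        ]
lipL [ 465.74064963 -146.9596823     9.        ]
lipR [ 416.81887004 -148.89859476    9.        ]
scale a [554.94549713 285.20551415  21.        ]
scale b [533.40521533  78.10251227  21.        ]
scale c [385.31403633  90.0124338   21.        ]
scale dd [408.03059878 301.13671149  21.        ]
```

```bash
cat > sh.py <<'E'
import sys,numpy as np
from plant import bot
from scipy.spatial.transform import Rotation as R
# sh.py x y z [yawdeg]
s=bot.read_state();a=[float(v) for v in sys.argv[1:]]
M=R.from_euler("xyz",s["ee_rot"]).as_matrix();y=np.degrees(np.arctan2(M[1,0],M[0,0]))
sh=M.T@(np.array(a[:3])-s["tool_pos"])
print("shift",np.round(sh,1).tolist(),"len",round(float(np.linalg.norm(sh)),1),"turn",round(y-a[3],1) if len(a)>3 else 0,"t",round(s["time"],2),"q",np.round(s["qpos"],2).tolist(),"pos",np.round(s["tool_pos"],1).tolist())
E
python3 sh.py 337 -232 200 94.6
```

```text
shift [220.5, -279.9, 26.4] len 357.3 turn -71.8 t 0.1 q [1.07, 0.44, 0.02, 1.57, -0.01, 1.13, -0.08] pos [242.5, -575.6, 226.0]
```

```bash
python3 -m crank '{"linear":[[27,-35,0],[55,-70,0],[82,-105,0],[110,-140,0],[137,-175,0],[165,-210,0],[193,-245,10],[220,-280,26],[220,-280,26]],"turn":[-9,-18,-27,-36,-45,-54,-63,-72,-72]}' 0; python3 sh.py 432.3 112 60 94.6
```

```text
time: 1.23
tool_pos: [336.6, -229.4, 199.9]
ee_rot: [-3.14, -0.002, 1.662]
wrist_force: [0.7, -1.0, 0.7]
finger_gap: 6.4
grasp_force: 0.0
shift [331.0, 126.6, 140.2] len 381.1 turn 0.6 t 1.23 q [0.82, 0.14, -0.39, 2.08, 0.06, 0.94, 0.49] pos [336.6, -229.4, 199.9]
```

```bash
python3 -m crank '{"linear":[[50,19,0],[100,38,0],[150,57,10],[200,76,30],[250,95,60],[290,112,95],[315,121,120],[331,126.6,140],[331,126.6,140],[331,126.6,140]],"turn":[0,0,0,0,0,0,0,0,0,0]}' 0; python3 sh.py 432.3 112 25 94.6
python3 - <<'E'
from h import *
d=grab("top");np.savez("top1.npz",**d);c=d["color"][185:255,160:260,::-1]
e=grab("scene");k=e["color"][225:325,200:330,::-1]
cv2.imwrite("pics/k1.png",np.hstack([cv2.resize(c,(480,336)),cv2.resize(k,(320,336))]))
E
```

```text
time: 2.48
tool_pos: [435.2, 106.8, 61.2]
ee_rot: [-3.142, 0.001, 1.654]
wrist_force: [-0.7, 0.1, -0.1]
finger_gap: 0.4
grasp_force: 0.0
shift [5.4, -2.4, 36.2] len 36.6 turn 0.2 t 2.48 q [0.07, 0.44, -0.54, 2.14, 0.38, 0.65, -0.66] pos [435.2, 106.8, 61.2]
```

View pics/k1.png

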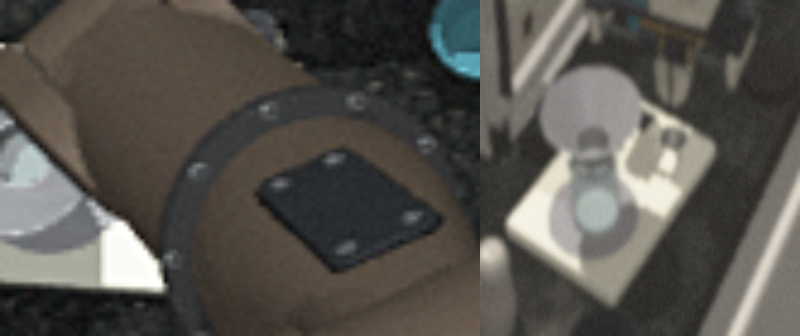

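The arm hides the key in the top view. In the scene crop the fingers hang just above the key at (672,138), and the funnel is untouched. Next I go down slowly.

```bash
python3 sh.py 432.3 112 26 94.6; python3 -m crank '{"linear":[[1,0,15],[1,0,28],[1,0,34],[1,0,34],[1,0,34]],"turn":[0,0,0,0,0]}' 0;python3 sh.py 432.3 112 24 94.6
```

```text
shift [5.5, -2.8, 35.5] len 36.0 turn 0.1 t 2.58 q [0.07, 0.44, -0.54, 2.14, 0.38, 0.65, -0.66] pos [435.5, 106.8, 61.5]
time: 3.2
tool_pos: [434.9, 109.1, 26.8]
ee_rot: [3.142, -0.0, 1.656]
wrist_force: [0.3, -0.1, -0.4]
finger_gap: 0.2
grasp_force: 0.0
shift [3.1, -2.3, 2.8] len 4.8 turn 0.3 t 3.2 q [0.02, 0.5, -0.5, 2.17, 0.44, 0.57, -0.72] pos [434.9, 109.1, 26.8]
```

Centred within 4 mm on a 13 mm radius pad, so I press in small steps.

```bash
python3 -m crank '{"linear":[[2,-1,1],[2,-1,2],[2,-1,3],[2,-1,3]],"turn":[0,0,0,0]}' 0
```

```text
time: 3.7
tool_pos: [433.7, 111.0, 23.8]
ee_rot: [3.141, -0.0, 1.655]
wrist_force: [0.2, -0.7, 1.4]
finger_gap: 0.2
grasp_force: 0.9
```

```bash
python3 -m crank '{"linear":[[0,0,0.5],[0,0,1],[0,0,1]],"turn":[0,0,0]}' 0
```

```text
time: 4.08
tool_pos: [433.7, 110.9, 22.8]
ee_rot: [3.141, 0.0, 1.655]
wrist_force: [-1.0, 1.4, 3.9]
finger_gap: 0.3
grasp_force: 2.1
```

```bash
python3 -m crank '{"linear":[[0,0,0.4],[0,0,0.8],[0,0,0.8]],"turn":[0,0,0]}' 0
```

```text
time: 4.45
tool_pos: [433.8, 111.0, 22.4]
ee_rot: [3.141, 0.0, 1.655]
wrist_force: [-2.6, -0.0, 13.8]
finger_gap: 0.3
grasp_force: 6.6
```

Pressed: 13.8 N at bottom, which registers and is well below 40 N. Lift off, and check the bottle's clearance beside the scoop.

```bash
python3 -m crank '{"linear":[[0,0,-5],[0,0,-40],[0,0,-90],[0,0,-130],[0,0,-130]],"turn":[0,0,0,0,0]}' 0; python3 sh.py 457 -349 120 94.6
python3 - <<'E'
from h import *
d=dict(np.load("top0.npz"));W=cloud(d)
m=(W[...,2]>70)&(W[...,0]<640)&(W[...,1]<-270)&(W[...,1]>-480)
P=W[m]
for z in range(70,200,20):
    q=P[(P[:,2]>=z)&(P[:,2]<z+20)]
    if len(q):print(z,len(q),np.round([q[:,0].min(),np.percentile(q[:,0],5),q[:,1].min(),q[:,1].max()],0))
for x in range(540,640,10):
    q=P[(P[:,0]>=x)&(P[:,0]<x+10)]
    if len(q):print(x,len(q),np.round([q[:,1].min(),q[:,1].max(),q[:,2].min(),q[:,2].max()]))
E
```

```text
time: 5.08
tool_pos: [435.4, 111.3, 154.5]
ee_rot: [3.136, -0.0, 1.655]
wrist_force: [-0.1, 0.9, -1.1]
finger_gap: 0.6
grasp_force: 0.0
shift [-460.5, -17.2, 34.2] len 462.1 turn 0.2 t 5.08 q [0.16, 0.3, -0.64, 2.04, 0.24, 0.86, -0.53] pos [435.4, 111.3, 154.5]
70 70 [ 563.  564. -450. -289.]
90 80 [ 561.  563. -454. -286.]
110 110 [ 560.  562. -461. -284.]
130 146 [ 558.  560. -463. -280.]
150 329 [ 559.  562. -468. -281.]
170 161 [ 602.  603. -478. -280.]
190 204 [ 601.  604. -478. -278.]
550 12 [-368. -353.  132.  156.]
560 125 [-371. -335.   70.  163.]
570 57 [-372. -335.   71.  167.]
580 42 [-372. -337.   73.  166.]
590 51 [-373. -341.  108.  168.]
600 465 [-433. -337.   71.  256.]
610 939 [-458. -306.   71.  755.]
620 693 [-469. -291.   70.  755.]
630 574 [-478. -278.   71.  730.]
```

The bottle's front is about 6 mm from where the gripper body would be for a rear grip. I'll grip the handle forward of centre first, move the scoop clear, then regrasp.

```bash
python3 sh.py 452.4 -289.5 110 94.6; python3 -m crank '{"linear":[[-45,0,0],[-95,-2,5],[-150,-5,10],[-205,-5,15],[-255,-5,25],[-305,-5,35],[-350,-4,40],[-385,-3,44],[-399,-3,44],[-399,-3,44]],"turn":[0,0,0,0,0,0,0,0,0,0]}' 70;  python3 sh.py 452.4 -289.5 26 94.6
python3 - <<'E'
from h import *
e=grab("scene");k=e["color"][150:250,260:360,::-1]
cv2.imwrite("pics/k2.png",cv2.resize(k,(500,500)))
E
```

```text
shift [-400.9, -16.9, 44.2] len 403.7 turn 0.2 t 5.08 q [0.16, 0.3, -0.64, 2.04, 0.24, 0.86, -0.53] pos [435.4, 111.3, 154.5]
time: 6.32
tool_pos: [463.9, -286.8, 107.2]
ee_rot: [-3.141, -0.001, 1.654]
wrist_force: [0.3, 0.3, -0.3]
finger_gap: 64.2
grasp_force: 0.0
shift [-1.8, -11.6, 81.2] len 82.1 turn 0.2 t 6.33 q [0.79, 0.49, -0.46, 1.88, 0.28, 0.85, 0.27] pos [463.9, -286.8, 107.2]
```

View pics/k2.png

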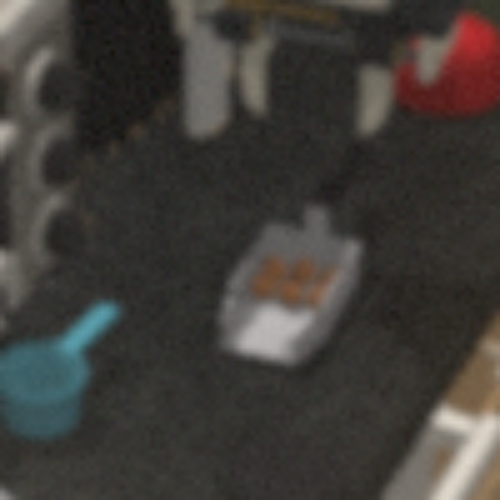

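The fingers are at (255,80) and (375,100), astride the handle and above it, and the nuts are still in the bowl. I correct the 12 mm sideways offset, descend and grip.

```bash
python3 -m crank '{"linear":[[-1,-11,10],[-2,-12,45],[-2,-12,72],[-2,-12,81],[-2,-12,81]],"turn":[0,0,0,0,0]}' 70;  python3 sh.py 452.4 -289.5 26 94.6; python3 -m crank '{"linear":[[0,0,0],[0,0,0],[0,0,0],[0,0,0],[0,0,0],[0,0,0]],"turn":[0,0,0,0,0,0]}' 18
```

```text
time: 7.0
tool_pos: [452.2, -289.2, 26.8]
ee_rot: [-3.141, -0.001, 1.656]
wrist_force: [-0.1, 0.9, 0.7]
finger_gap: 64.3
grasp_force: 0.0
shift [-0.3, 0.2, 0.8] len 0.9 turn 0.3 t 7.0 q [0.77, 0.59, -0.41, 1.96, 0.36, 0.67, 0.22] pos [452.2, -289.2, 26.8]
time: 7.75
tool_pos: [452.6, -290.0, 26.9]
ee_rot: [3.142, 0.0, 1.655]
wrist_force: [0.3, 0.2, 0.1]
finger_gap: 16.9
grasp_force: 0.2
```

```bash
python3 -m crank '{"linear":[[0,0,0],[0,0,0]],"turn":[0,0]}' 15;  python3 -m crank '{"linear":[[0,0,0],[0,0,0]],"turn":[0,0]}' 13
```

```text
time: 8.0
tool_pos: [452.8, -289.9, 27.0]
ee_rot: [3.141, 0.0, 1.655]
wrist_force: [0.9, 0.7, -0.7]
finger_gap: 13.9
grasp_force: 13.2
time: 8.25
tool_pos: [452.7, -289.9, 26.9]
ee_rot: [3.141, 0.0, 1.655]
wrist_force: [0.4, 0.2, -0.1]
finger_gap: 13.9
grasp_force: 29.9
```

The grip force can be set through the opening: 15% gives 13 N and 13% gives 30 N. Now carry the scoop clear of the bottle.

```bash
python3 sh.py 415 -260 60 94.6; python3 -m crank '{"linear":[[0,0,-5],[0,0,-18],[8,-10,-20],[20,-25,-20],[28,-38,-20],[30,-40,-19],[30,-40,-10],[30,-40,-1],[30,-40,1],[30,-40,1]],"turn":[0,0,0,0,0,0,0,0,0,0]}' 13;  python3 sh.py 415 -260 26 94.6;python3 -m crank '{"linear":[[0,0,0],[0,0,0]],"turn":[0,0]}' 30
```

```text
shift [33.0, -35.0, -33.1] len 58.4 turn 0.2 t 8.25 q [0.77, 0.59, -0.41, 1.96, 0.36, 0.67, 0.22] pos [452.7, -289.9, 26.9]
time: 9.5
tool_pos: [411.0, -264.5, 25.9]
ee_rot: [3.141, 0.001, 1.655]
wrist_force: [-1.5, -2.2, 8.1]
finger_gap: 13.9
grasp_force: 30.0
shift [4.1, 4.3, -0.1] len 6.0 turn 0.2 t 9.5 q [0.77, 0.53, -0.41, 2.08, 0.37, 0.6, 0.19] pos [411.0, -264.5, 25.9]
time: 9.75
tool_pos: [410.3, -263.3, 25.5]
ee_rot: [-3.141, -0.0, 1.656]
wrist_force: [0.3, 1.0, -0.1]
finger_gap: 26.2
grasp_force: 0.0
```

```bash
python3 -m crank '{"linear":[[-20,0,0],[-45,0,0],[-62,0,0],[-62,0,0],[-62,0,0]],"turn":[0,0,0,0,0]}' 30; python3 -m crank '{"linear":[[0,0,0],[0,0,0],[0,0,0],[0,0,-6],[0,0,-20],[0,0,-35],[0,0,-40],[0,0,-40],[0,0,-40]],"turn":[0,0,0,0,0,0,0,0,0]}' 12
cat > pitch.py <<'E'
from h import *
import sys
d=grab("top");np.savez("last.npz",**d);W=cloud(d);s=bot.read_state();t=s["tool_pos"]
m=(abs(W[...,0]-t[0])<70)&(W[...,1]>t[1]+20)&(W[...,1]<t[1]+260)&(W[...,2]>12)&(W[...,2]<t[2]+60)
hsv=cv2.cvtColor(d["color"],cv2.COLOR_RGB2HSV);br=m&(hsv[...,1]>110)&(hsv[...,0]<20)&(hsv[...,2]>60)
P=W[m];print("t",s["time"],"tcp",np.round(t,1))
for a in range(20,260,20):
    q=P[(P[:,1]-t[1]>=a)&(P[:,1]-t[1]<a+20)]
    if len(q):print(a,len(q),np.round([q[:,0].min(),q[:,0].max(),q[:,2].min(),np.median(q[:,2]),q[:,2].max()],0))
q=W[br];print("nuts px",br.sum(),np.round(np.c_[q.min(0),q.max(0)],0).tolist() if len(q) else 0)
E
python3 pitch.py
```

```text
time: 10.38
tool_pos: [415.3, -324.2, 25.7]
ee_rot: [-3.141, -0.001, 1.656]
wrist_force: [0.2, 0.5, -0.7]
finger_gap: 27.4
grasp_force: 0.0
time: 11.5
tool_pos: [415.2, -325.2, 65.7]
ee_rot: [-3.141, -0.0, 1.655]
wrist_force: [-0.4, 0.0, -0.5]
finger_gap: 13.6
grasp_force: 30.0
t 11.55 tcp [ 415.1 -325.1   65.5]
20 26 [405. 420.  83.  91.  95.]
40 36 [404. 418.  83.  90. 100.]
60 37 [401. 416.  81.  91. 101.]
80 133 [373. 438.  36.  59.  95.]
100 165 [372. 438.  33.  55.  73.]
120 161 [370. 438.  34.  54.  74.]
140 171 [369. 436.  34.  42.  76.]
160 155 [369. 433.  35.  43.  73.]
180 138 [370. 428.  38.  45.  74.]
200 23 [370. 423.  40.  49.  71.]
240 16 [355. 384.  13.  15.  20.]
nuts px 126 [[377.0, 430.0], [-220.0, -181.0], [40.0, 67.0]]
```

Held level at 30 N. Next, test the droop under a light grip close to the worktop.

```bash
python3 -m crank '{"linear":[[0,0,12],[0,0,24],[0,0,24]],"turn":[0,0,0]}' 14.5; python3 -m crank '{"linear":[[0,0,0],[0,0,0],[0,0,0]],"turn":[0,0,0]}' 15; python3 pitch.py | grep -E "^(20|60|160|180|200|nuts)";  python3 -m crank '{"linear":[[0,0,0],[0,0,0],[0,0,0]],"turn":[0,0,0]}' 15.1; python3 pitch.py| grep -E "^(20|60|160|180|200|nuts)"
```

```text
time: 11.92
tool_pos: [414.5, -324.6, 40.4]
ee_rot: [-3.139, -0.002, 1.656]
wrist_force: [0.6, -0.2, -1.9]
finger_gap: 13.7
grasp_force: 30.0
time: 12.3
tool_pos: [415.6, -325.3, 42.2]
ee_rot: [3.141, 0.0, 1.655]
wrist_force: [0.2, -0.5, -0.7]
finger_gap: 13.7
grasp_force: 11.8
20 28 [405. 418.  55.  65.  72.]
60 34 [401. 417.  50.  61.  69.]
160 29 [368. 434.  15.  25.  38.]
180 18 [371. 429.  13.  24.  31.]
200 2 [420. 421.  14.  20.  26.]
nuts px 118 [[377.0, 432.0], [-223.0, -184.0], [12.0, 33.0]]
time: 12.72
tool_pos: [415.5, -325.4, 42.0]
ee_rot: [3.141, 0.0, 1.655]
wrist_force: [0.4, -0.8, -0.4]
finger_gap: 13.9
grasp_force: 7.0
20 27 [405. 419.  53.  65.  72.]
60 35 [402. 416.  53.  60.  68.]
160 29 [369. 434.  14.  26.  33.]
180 21 [371. 429.  12.  21.  28.]
200 1 [421. 421.  28.  28.  28.]
nuts px 112 [[377.0, 432.0], [-224.0, -184.0], [12.0, 32.0]]
```

It droops at about 12 N and holds at 30 N, so I can tip the scoop in a controlled way over the funnel. Before that I push the handle down to re-level it with the nose slightly up, grip firmly, and check the oven clearance.

```bash
python3 -m crank '{"linear":[[0,0,10],[0,0,18],[0,0,25],[0,0,25]],"turn":[0,0,0,0]}' 15.1; python3 -m crank '{"linear":[[0,0,0],[0,0,0],[0,0,-10],[0,0,-30],[0,0,-60],[0,0,-80],[0,0,-80]],"turn":[0,0,0,0,0,0,0]}' 11; python3 pitch.py; python3 sh.py 485 35 235
python3 - <<'E'
from h import *
W=cloud(dict(np.load("top0.npz")))
for x in range(540,640,20):
    q=W[(W[...,0]>=x)&(W[...,0]<x+20)&(W[...,1]>-80)&(W[...,1]<140)];print(x,np.round(q[:,2].max()))
E
```

```text
time: 13.28
tool_pos: [415.1, -324.9, 16.2]
ee_rot: [-3.141, -0.001, 1.655]
wrist_force: [1.1, -1.1, 0.6]
finger_gap: 14.1
grasp_force: 7.0
time: 14.15
tool_pos: [416.4, -325.8, 98.8]
ee_rot: [3.139, 0.002, 1.655]
wrist_force: [0.3, -0.6, -1.5]
finger_gap: 13.6
grasp_force: 30.0
t 14.2 tcp [ 415.7 -325.5   97.6]
20 28 [405. 420. 119. 128. 134.]
40 39 [404. 417. 118. 129. 139.]
60 38 [402. 417. 124. 132. 138.]
80 136 [374. 439.  80. 106. 136.]
100 171 [373. 440.  81.  99. 118.]
120 175 [371. 437.  80. 100. 122.]
140 180 [370. 436.  82.  92. 127.]
160 168 [368. 435.  85.  93. 122.]
180 149 [371. 430.  86.  98. 126.]
200 40 [372. 423.  95. 101. 121.]
240 14 [360. 387.  12.  17.  21.]
nuts px 138 [[378.0, 433.0], [-219.0, -180.0], [92.0, 113.0]]
shift [353.2, 99.6, -137.7] len 392.0 turn 0 t 14.2 q [0.91, 0.47, -0.47, 1.93, 0.29, 0.8, 0.37] pos [415.7, -325.5, 97.6]
540 211.0
560 212.0
580 218.0
600 752.0
620 750.0
```

```bash
python3 -m crank '{"linear":[[5,2,-15],[15,5,-40],[35,11,-70],[62,18,-100],[95,27,-120],[130,37,-130],[165,47,-135],[195,56,-138],[215,62,-138],[220,64,-138]],"turn":[0,0,0,0,0,0,0,0,0,0]}' 11; python3 sh.py 485 35 235
```

```text
time: 15.45
tool_pos: [460.5, -98.8, 235.1]
ee_rot: [-3.141, -0.0, 1.658]
wrist_force: [0.6, -0.4, -1.0]
finger_gap: 13.5
grasp_force: 30.0
shift [131.1, 36.1, 0.1] len 136.0 turn 0 t 15.45 q [0.63, 0.24, -0.63, 1.88, 0.16, 1.07, 0.02] pos [460.5, -98.8, 235.1]
```

```bash
python3 -m crank '{"linear":[[8,2,0],[25,7,0],[50,14,0],[78,22,0],[103,29,0],[122,34,0],[131,36,0],[131,36,0]],"turn":[0,0,0,0,0,0,0,0]}' 11; python3 sh.py 485 35 225 94.6
cat > look.py <<'E'
from h import *
import sys
for n in("top","scene"):
    d=grab(n);np.savez(n+"L.npz",**d);W=cloud(d);hsv=cv2.cvtColor(d["color"],cv2.COLOR_RGB2HSV)
    m=(hsv[...,1]>100)&(hsv[...,0]>3)&(hsv[...,0]<20)&(hsv[...,2]>60)&(abs(W[...,0]-450)<80)&(W[...,1]>80)&(W[...,1]<330)&(W[...,2]>15)&(W[...,2]<300)
    c=[(np.round(np.nanmedian(W[(l==i)],0)).tolist(),int((l==i).sum())) for k,l in [cv2.connectedComponents(m.astype(np.uint8))] for i in range(1,k) if (l==i).sum()>3]
    print(n,"nuts",c)
    if n=="scene":img=d["color"]
    else:top=d["color"]
if len(sys.argv)>1:
    cv2.imwrite(sys.argv[1],np.hstack([cv2.resize(img[190:320,180:330,::-1],(450,390),interpolation=2),cv2.resize(top[180:260,130:200,::-1],(341,390),interpolation=2)]))
E
python3 look.py pics/p1.png
```

```text
time: 16.45
tool_pos: [485.3, 32.8, 234.8]
ee_rot: [-3.141, 0.0, 1.656]
wrist_force: [0.7, -0.3, -1.5]
finger_gap: 13.6
grasp_force: 30.0
shift [2.2, -0.2, 9.8] len 10.0 turn 0.3 t 16.45 q [0.38, 0.28, -0.69, 1.85, 0.2, 1.09, -0.3] pos [485.3, 32.8, 234.8]
top nuts [([480.0, 162.0, 240.0], 132), ([473.0, 137.0, 238.0], 32), ([454.0, 143.0, 239.0], 25)]
scene nuts [([472.0, 164.0, 238.0], 116)]
```

View pics/p1.png

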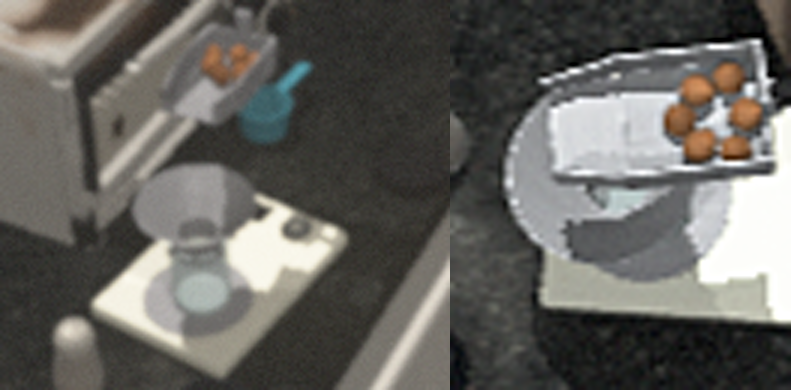

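The six nuts are at the back of the bowl and the lip is over the funnel's middle. Now pulse the grip to let the scoop droop.

```bash
cat >> h.py <<'E'
def tilt():
    d=grab("top");W=cloud(d);t=bot.read_state()["tool_pos"];out=[]
    r=W-t; a=r[...,1]*.997-r[...,0]*.08; b=r[...,0]+.08*a
    m=(abs(b)<6)&(a>18)&(a<70)&(W[...,2]>t[2]-60)&(W[...,2]<t[2]+45)&(d["color"].max(2)<110)
    if m.sum()<10:return m.sum()
    p=np.polyfit(a[m],r[...,2][m],1);return m.sum(),round(float(-np.degrees(np.arctan(p[0]))),1)
E
python3 -m crank '{"linear":[[0,0,0],[0,0,0]],"turn":[0,0]}' 15; python3 -m crank '{"linear":[[0,0,0],[0,0,0]],"turn":[0,0]}' 12|tail -2; python3 look.py;python3 -c "from h import *;print(tilt())"
```

```text
time: 16.8
tool_pos: [485.4, 32.4, 234.9]
ee_rot: [3.142, 0.0, 1.654]
wrist_force: [0.3, 0.2, -1.0]
finger_gap: 14.0
grasp_force: 11.8
finger_gap: 13.7
grasp_force: 30.0
top nuts [([471.0, 155.0, 225.0], 161), ([473.0, 135.0, 226.0], 26)]
scene nuts [([473.0, 158.0, 224.0], 124)]
0
```

```bash
python3 -m crank '{"linear":[[0,0,5],[0,0,10]],"turn":[0,0]}' 15|tail -2; python3 -m crank '{"linear":[[0,0,0],[0,0,0]],"turn":[0,0]}' 12|tail -2; python3 look.py
```

```text
finger_gap: 13.8
grasp_force: 11.8
finger_gap: 13.5
grasp_force: 30.0
top nuts [([491.0, 146.0, 199.0], 57), ([463.0, 151.0, 198.0], 104)]
scene nuts [([472.0, 152.0, 197.0], 117)]
```

```bash
python3 -m crank '{"linear":[[0,0,-10],[0,0,-20]],"turn":[0,0]}' 15|tail -2; python3 -m crank '{"linear":[[0,0,0],[0,0,0],[0,0,0]],"turn":[0,0,0]}' 12|tail -2; python3 look.py pics/p2.png
```

```text
finger_gap: 14.1
grasp_force: 11.9
finger_gap: 13.6
grasp_force: 30.0
top nuts [([476.0, 147.0, 209.0], 188)]
scene nuts [([473.0, 151.0, 207.0], 96), ([490.0, 187.0, 200.0], 20)]
```

View pics/p2.png

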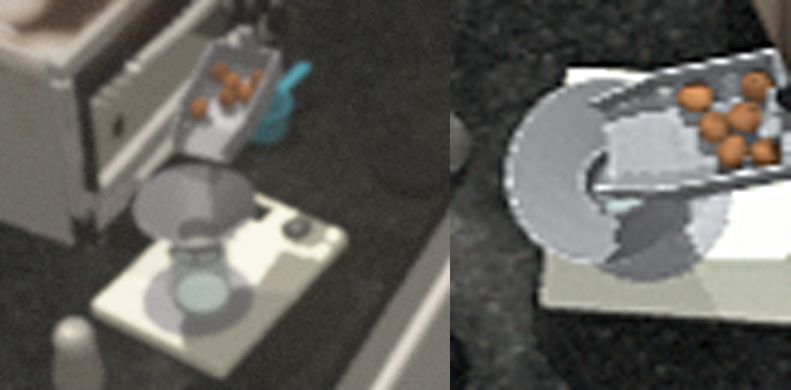

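One nut has started sliding forward, at right-panel (695,96). The lip is over the funnel's middle at (600,190). I keep going in small pulses, moving the tool forward as the lip draws back.

```bash
python3 -m crank '{"linear":[[5,0,-2],[10,0,-5]],"turn":[0,0]}' 15|tail -2; python3 -m crank '{"linear":[[0,0,0],[0,0,0],[0,0,0]],"turn":[0,0,0]}' 12|tail -2; python3 look.py
```

```text
finger_gap: 13.7
grasp_force: 11.9
finger_gap: 13.9
grasp_force: 30.0
top nuts [([477.0, 162.0, 208.0], 94), ([455.0, 175.0, 202.0], 32), ([451.0, 195.0, 198.0], 27)]
scene nuts [([477.0, 175.0, 204.0], 61), ([453.0, 199.0, 197.0], 20)]
```

```bash
python3 -m crank '{"linear":[[4,0,-5],[8,0,-8]],"turn":[0,0]}' 15|tail -2; python3 -m crank '{"linear":[[0,0,0],[0,0,0],[0,0,0]],"turn":[0,0,0]}' 12|tail -2; python3 look.py pics/p3.png
```

```text
finger_gap: 13.8
grasp_force: 11.9
finger_gap: 13.5
grasp_force: 30.0
top nuts [([451.0, 252.0, 164.0], 23)]
scene nuts [([448.0, 256.0, 124.0], 17)]
```

View pics/p3.png

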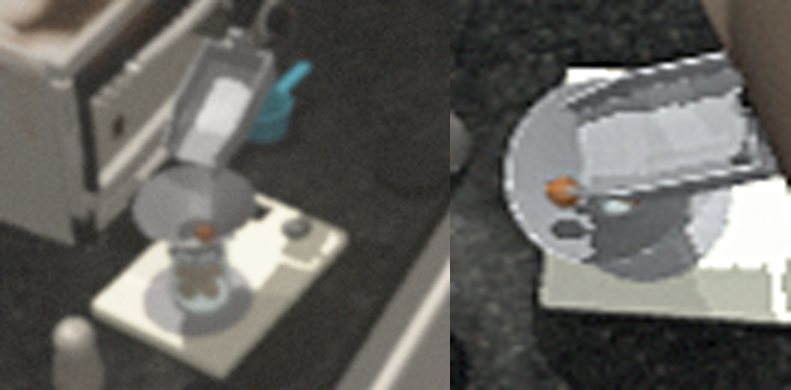

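The bowl is empty. The last nut was dropping into the funnel, at left (203,232) and right (563,190), and the others show through the jar glass. I back off upward and check.

```bash
python3 -m crank '{"linear":[[0,0,-10],[0,0,-30],[-10,0,-50],[-30,0,-60],[-65,0,-60],[-105,0,-60],[-150,0,-60],[-190,0,-60],[-205,0,-60],[-205,0,-60]],"turn":[0,0,0,0,0,0,0,0,0,0]}' 12; python3 look.py pics/p4.png; python3 sh.py 430 -260 250 94.6
```

```text
time: 21.22
tool_pos: [501.3, -153.7, 318.1]
ee_rot: [3.141, -0.0, 1.654]
wrist_force: [1.0, 0.1, -0.1]
finger_gap: 13.7
grasp_force: 30.0
top nuts [([477.0, 243.0, 50.0], 38)]
scene nuts []
shift [-101.9, -80.5, 68.1] len 146.6 turn 0.3 t 21.32 q [0.66, 0.26, -0.59, 1.64, 0.15, 1.29, 0.13] pos [501.4, -151.6, 318.2]
```

View pics/p4.png

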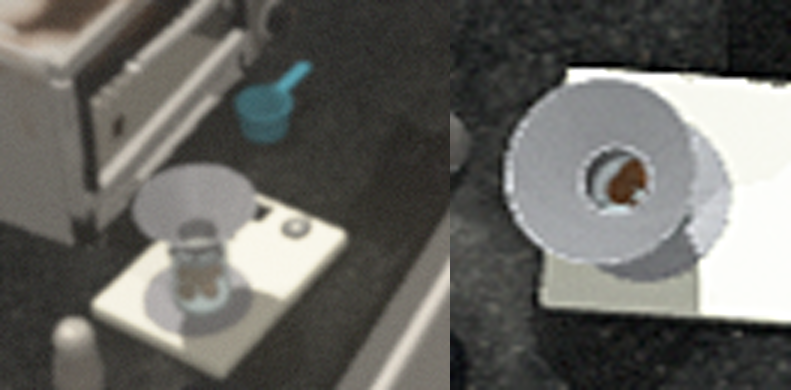

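The jar glass shows the nuts piled inside, the spout is clear, and the jar and funnel are standing. Next I set the scoop down by letting the lip touch and the scoop level itself under a light grip.

```bash
python3 sh.py 415 -285 150 94.6; python3 -m crank '{"linear":[[-15,-15,5],[-40,-40,15],[-70,-65,40],[-100,-80,75],[-118,-92,115],[-126,-97,145],[-126,-97,165],[-126,-97,168],[-126,-97,168]],"turn":[0,0,0,0,0,0,0,0,0]}' 12; python3 pitch.py; python3 sh.py 415 -285 26
```

```text
shift [-125.6, -97.6, 168.1] len 231.4 turn 0.3 t 21.32 q [0.66, 0.26, -0.59, 1.64, 0.15, 1.29, 0.13] pos [501.4, -151.6, 318.2]
time: 22.45
tool_pos: [416.1, -286.2, 150.7]
ee_rot: [3.141, 0.0, 1.657]
wrist_force: [0.9, 0.6, -0.2]
finger_gap: 13.9
grasp_force: 30.0
t 22.5 tcp [ 416.2 -286.5  151. ]
20 30 [405. 420. 158. 167. 173.]
40 42 [404. 418. 153. 161. 169.]
60 73 [375. 441. 100. 151. 164.]
80 198 [374. 441.  92. 102. 157.]
100 185 [372. 440.  86.  95. 131.]
120 177 [371. 439.  79.  90. 125.]
140 178 [370. 435.  76.  84. 116.]
160 151 [371. 432.  75.  82. 109.]
180 44 [373. 426.  74.  81. 106.]
200 5 [366. 387.  13.  14.  20.]
220 86 [349. 406.  12.  15.  22.]
240 113 [347. 407.  12.  15.  23.]
nuts px 0 0
shift [1.7, -1.2, 125.0] len 125.0 turn 0 t 22.5 q [0.88, 0.37, -0.49, 1.93, 0.22, 0.89, 0.36] pos [416.2, -286.5, 151.0]
```

```bash
python3 -m crank '{"linear":[[-10,0,20],[-20,0,42],[-25,0,60],[-25,0,60]],"turn":[0,0,0,0]}' 12|tail -3; python3 -m crank '{"linear":[[0,0,5],[-2,0,12],[-5,0,20],[-9,0,28],[-13,0,36],[-17,0,44],[-20,0,52],[-22,0,60],[-23,0,64],[-23,0,64]],"turn":[0,0,0,0,0,0,0,0,0,0]}' 15.1; python3 pitch.py
```

```text
wrist_force: [-0.4, 0.8, -1.1]
finger_gap: 13.9
grasp_force: 30.0
time: 24.25
tool_pos: [419.2, -334.9, 25.7]
ee_rot: [-3.141, -0.0, 1.655]
wrist_force: [-0.2, -0.1, 0.7]
finger_gap: 14.1
grasp_force: 7.0
t 24.3 tcp [ 419.2 -334.8   25.9]
20 25 [408. 424.  41.  50.  57.]
40 35 [407. 422.  37.  50.  57.]
60 35 [405. 420.  43.  51.  61.]
80 70 [378. 442.  12.  31.  58.]
100 25 [375. 442.  14.  29.  36.]
120 27 [373. 442.  13.  29.  34.]
140 29 [372. 439.  13.  29.  40.]
160 29 [372. 437.  12.  23.  36.]
180 28 [375. 432.  12.  24.  35.]
200 7 [376. 427.  12.  25.  33.]
nuts px 0 0
```

Level on the worktop (handle 50, walls about 35 along the length). Release and rise clear.

```bash
python3 -m crank '{"linear":[[0,0,0],[0,0,0],[0,0,0],[0,0,-15],[0,0,-50],[0,0,-100],[0,0,-140],[0,0,-150],[0,0,-150]],"turn":[0,0,0,0,0,0,0,0,0]}' 40; python3 pitch.py; python3 - <<'E'
from h import *
d=grab("scene");cv2.imwrite("pics/fin.png",d["color"][...,::-1])
d=grab("top");W=cloud(d)
f=W[(W[...,2]>128)&(W[...,2]<145)&(abs(W[...,0]-440)<150)&(W[...,1]>100)&(W[...,1]<300)]
print(cv2.minEnclosingCircle(f[:,:2].astype(np.float32)))
E
```

```text
time: 25.42
tool_pos: [419.4, -335.1, 176.7]
ee_rot: [3.141, 0.001, 1.655]
wrist_force: [0.5, 0.2, -0.5]
finger_gap: 36.5
grasp_force: 0.0
t 25.475 tcp [ 418.8 -334.8  175.6]
20 36 [409. 424.  41.  51.  58.]
40 36 [407. 422.  43.  52.  58.]
60 32 [405. 419.  42.  52.  57.]
80 69 [378. 442.  12.  32.  55.]
100 27 [375. 442.  13.  28.  39.]
120 24 [374. 442.  15.  28.  36.]
140 25 [372. 439.  14.  28.  36.]
160 25 [372. 436.  13.  24.  37.]
180 28 [374. 432.  12.  27.  33.]
200 7 [377. 485.  12.  22.  33.]
nuts px 0 0
((469.0243835449219, 236.48619079589844), 55.2889518737793)
```

View pics/fin.png

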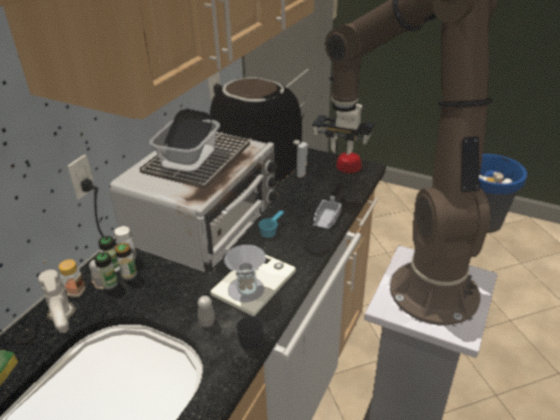

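The scoop lies empty and level at (328,213), the funnel has not moved, the nuts are in the jar at (245,285), and the gripper is clear.

```bash
python3 -c "from plant import bot;print(bot.job_done())"
```

```text
the job is handed in; nothing more can be done
None
```

The job is handed in at about 25 s: tare key pressed at about 14 N with the nuts still in the scoop, the nuts poured through the funnel into the jar, the jar and funnel still standing, and the empty scoop set down level and released; no verdict came back, and I judged all six in the jar from the pictures rather than by a count.

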